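# Hold a movement test stand's dust hood open at the set pointer

## Task

With the dust hood of the test stand still shut, push the blue plate so the slide carrying the watch movement goes all the way in, until you feel it seat on its stop. Then take the hood by its black grab bar, raise it until its green pointer lines up with the red set pointer, and keep holding it still there: finish while holding the bar, because the hood falls shut if let go. Do not shift the red pointer, and leave the other things on the bench where they are.

Things in the scene. Friction and masses are not known exactly. Their poses are not given: they have to be found in the camera images.
- stand: Fixed grey test stand, 170 x 200 x 84 mm along its x, y, z, open at the front, with a tongue 70 mm wide and 14 mm high in front to x = -207 mm. Origin: centre of its underside, on the bench; x points from its front (robot side) to its back, where the hood is hinged, y left, z up. Its place and yaw vary.
- slide (a joint): Slide carrying a brass watch movement on a black holder: 0 = fully home on its rigid stop, grows up to 0.06 m as it stands out of the front (towards the stand's -x). Stiff: about 2 N to move it, stays where it is left. Home means within 3 mm.
- push_face (a point): Centre of the front (robot-side) face of the slide's blue push plate, 45 mm above the bench. The plate is upright, 50 mm wide, 12 mm thick, from 20 to 62 mm above the bench; push it along the stand's +x. With the slide home this point is at x = -127 mm, y = 0 of the stand.
- hood (a joint): Angle of the dust hood (rad): 0 = shut and level, grows to 1.5 as its front edge goes up. It turns freely and falls shut by its own weight (about 0.35 kg, varies).
- hood_hinge (a point): Middle of the hood's hinge line, which runs along the stand's y, at x = +70 mm, z = 90 mm of the stand. Its axes turn with the hood (its x points along the hood away from the grab bar).
- grab_bar: Black round bar on the hood near its front edge, 12 mm thick, 90 mm long along the hinge direction, between two steel legs; a sleeve that turns easily on its own axis, so a gripper holding it need not tilt. Origin: its centre, 118 mm in front of the hinge line and 42 mm above it when shut (132 mm above the bench). Hood frame: 38 mm below, ends 12 mm in front of it, 184 mm wide.
- green_tip (a point): Tip of the green pointer at the hood's left front corner (10 mm ball), 130 mm from the hinge line, 104 mm to the left (+y) of the stand's middle; swings with the hood.
- pointer (a joint): Angle of the red set pointer (rad), same zero and direction as the hood: the hood is on the mark when its angle equals this one. Set differently each time, stays put unless knocked.
- red_tip (a point): Tip of the red set pointer (12 mm ball) beside a black and white arc on the left side of the stand, 130 mm from the same hinge line, 122 mm to the left (+y) of the stand's middle.
- bottle: Amber glass bottle, 52 mm across, 95 mm tall; origin under its centre. Leave alone.
- driver_pot: Black pot of fine screwdrivers, 72 mm across, 125 mm tall with them; origin under its centre. Leave alone.
- dome: Glass dust dome with a knob, 84 mm across, 72 mm tall; origin under its centre. Leave alone.
- parts_tray: Grey divided parts tray, 130 x 100 x 18 mm; origin under its centre. Leave alone.
- loupe: Black eye loupe, 34 mm across, 30 mm tall; origin under its centre. Leave alone.
- screwdriver: Red screwdriver lying on the bench along its own x, 140 mm long; origin under its middle. Leave alone.
- case_ring: Brass watch-case ring, 42 mm across, 9 mm tall; origin under its centre. Leave alone.

How it is judged:
By the outcome, as a careful person would: the job done as asked, in the order asked, and still so for the second after the job is handed in, while the arm keeps its last pose, push and grip.
It also fails if it takes over 51 s, if anything falls off the work surface, if the arm or the gripper's body presses on something with over 40 N, if the wrist force passes 120 N, or if a joint passes its speed limit or range.

## Robot

A 6-joint arm with a two-finger parallel gripper is mounted at the origin on the work surface. World frame = base frame: x ahead of the robot, y to its left, z up, the work surface at z = 0. Lengths are in mm, angles in degrees, forces in N, time in s.
With the tool pointing down it reaches from about 350 to 850 mm from the base axis. Payload 8.1 kg.
Tool frame: the origin (TCP) lies midway between the tips of the shut fingers; the grasp point (between the pads) lies 19 mm behind it (hold_point_z is the distance from the TCP to the grasp point, in mm); z points along the fingers, y is the direction in which the jaws open and shut (so a half turn about z gives the same grasp; the last joint's range is limited). The gripper opens to 85 mm and grips with 20 to 120 N. Pads are 22 mm wide; open, the fingers measure 114 mm over their backs; the gripper's body (76 mm by 85 mm) begins 54 mm behind the grasp point. The pads swing forward as they close: fully open they stand 13 mm farther back than shut.
Start: joints at [-68.721, 7.471, 85.268, -0, 87.261, -4.893], TCP at [264.667, -538.476, 209.792] pointing down, gripper open.
Joint ranges: [-169.43, 169.43], [-51.17, 129.36], [1.28, 143.12], [-76.62, 256.62], [0, 156.53], [-152.29, 152.29]. Speed limits (degrees/s): [136.94, 136.94, 159.86, 180, 180, 180].

## Interface

Orientations are given as [roll, pitch, yaw] about the fixed x, y, z axes, in that order (R = Rz(yaw) Ry(pitch) Rx(roll)).
In Python, from bench import sense, snapshot, camera_params, hand_in, hold_point_z gives the robot as it stands.
- The arm moves only by the tool servo_tool, never from a script. Its argument "motion" is a list of rows, each a list of 7 numbers: the finger opening in mm, from 0 to 85.4, then the shift along the tool's x, y, z in mm, then the turn, a rotation vector about the tool's x, y, z in rad. A call has 1 to 10 rows; each row shifts and turns the pose as measured when the row begins, along the tool's axes as they then stand; what a row does not reach is not made up. A row lasts 1/10 s, in which the tool goes at most 50 mm and 8.59 degrees, less where a joint would pass 70% of its speed; a pose out of reach is approached as far as the arm can. A call with a gripper value outside its range is refused whole. The fingers move at their own pace and stop on an object; "force" is the grip in N (left out, the last holds). Time passes only in rows, so rows that do not move let the fingers close. It gives the time, the measured TCP pose, the force and the opening at its end, in the units of the state.
- sense(): the state, without advancing time (a new reading comes with each control period).
- snapshot(name): name is "side" or "top" or "wrist"; returns the picture (400x640x3 uint8, blue, green, red); there is no depth.
- camera_params(name): a dict with "fx", "fy", "cx", "cy" (pixels), "D" ([k1, k2, p1, p2, k3] as OpenCV has them; the pictures are not rectified), "R" (3x3) and "t" (3): a world point X has camera coordinates R X + t; the wrist camera has in their place "tool_from_camera" (4x4, takes a point from camera to tool coordinates, whose origin is the TCP and whose axes are the flange's). Camera axes: x right, y down, z forward; pixel columns grow to the right and rows downward; lengths in mm; the calibration is good to about 2 mm. A picture is of the moment at which its call begins: read the wrist's pose just before it. camera_params takes no time and is no camera call.
- hand_in(): hands the job in, once; it reports no verdict.
The state is a dict: "time": time; "joint_pos": joint angles; "qd": joint speeds; "joint_efforts": joint torques, N m; "tool_pos": TCP position; "tcp_rot": TCP orientation; "ft_force": force on the tool from outside, world axes, zero at the start; "wrist_torque": the same for the moment, N m; "finger_gap": finger opening in mm.
Only numpy, scipy, OpenCV 4.12 (cv2) and the standard library are available. Lean on these libraries where they do the work, as an engineer would, in place of code of your own. Each camera call takes 0.05 s, during which the arm holds its last target. There are 200 camera calls.

## Working session

There is one attempt and no reset: what is moved stays moved. The work goes in short steps, Python scripts to look and compute and a tool call to move; the robot and the scene stay as the last step left them, time stands still between calls to the robot, and variables do not carry over. Pictures are saved under pics/ and viewed, about 8 in all and at most 12, crops included, and the job is handed in when it is done.

Besides the shell and the picture viewer there is one more tool, called as name(argument=value, ...) on one line, values as JSON. servo_tool: Moves the arm, as the interface text tells. Its arguments: {"type":"object","properties":{"motion":{"type":"array"},"force":{"type":"number"}},"required":["motion"]}

```bash
mkdir -p pics; ls
python3 - <<'E'
from bench import *
import cv2
print(sense())
for n in ("side","top"):
    cv2.imwrite(f"pics/{n}0.png",snapshot(n)); print(n,camera_params(n))
print(camera_params("wrist"), hold_point_z)
E
```

```text
pics
{'time': 0.0, 'joint_pos': array([-6.87210300e+01,  7.51634488e+00,  8.53294113e+01, -5.40921057e-04,
        8.72598730e+01, -4.89465510e+00]), 'qd': array([ 0.00225382,  0.0231579 ,  0.08013516,  0.0369446 ,  0.07369453,
       -0.02739929]), 'joint_efforts': array([ 5.49596207e-04, -5.69404328e+01, -5.00543797e+01, -1.53887404e-04,
        1.46918610e-02, -6.08705491e-06]), 'tool_pos': array([ 264.44583364, -537.93270664,  208.73029188]), 'tcp_rot': array([-1.79894710e+02, -8.47440955e-03,  2.61736437e+01]), 'ft_force': array([ 0.23210674,  0.12127467, -0.15993914]), 'wrist_torque': array([ 0.05989693, -0.01484499,  0.03289482]), 'finger_gap': 85.20463394809882}
side {'fx': 388.32931651591355, 'fy': 388.32931651591355, 'cx': 320.4850029499848, 'cy': 200.75276783544956, 'D': array([-0.03954327,  0.        ,  0.        ,  0.        ,  0.        ]), 'R': array([[-0.80832844, -0.58866345, -0.00897079],
       [-0.38520714,  0.5403509 , -0.74808847],
       [ 0.44521972, -0.60124557, -0.66353836]]), 't': array([ 444.38593678,  292.88280508, 1051.1312286 ])}
top {'fx': 444.01988167
[... 230 characters left out ...]
52251,  0.0179448 , -0.05129116],
       [ 0.05141326,  0.00641012, -0.99865689]]), 't': array([  23.25750902,  529.91194935, 1739.85330553])}
{'fx': 359.37670762135, 'fy': 359.37670762135, 'cx': 323.4091403985293, 'cy': 198.71012392899664, 'D': array([-0.03259473,  0.        ,  0.        ,  0.        ,  0.        ]), 'tool_from_camera': array([[-1.26961128e-03, -9.55810791e-01, -2.93979796e-01,
         7.41353881e+01],
       [ 9.99999149e-01, -1.30150838e-03, -8.71299501e-05,
         1.76006991e-01],
       [-2.99337421e-04, -2.93979656e-01,  9.55811630e-01,
        -1.64097446e+02],
       [ 0.00000000e+00,  0.00000000e+00,  0.00000000e+00,
         1.00000000e+00]])} 18.700000000000003
```

View pics/top0.png

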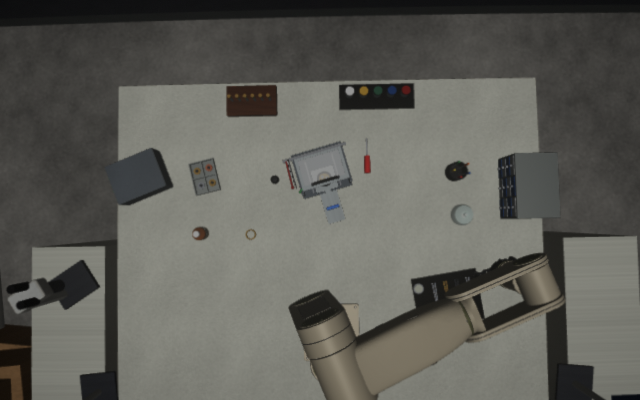

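View pics/side0.png

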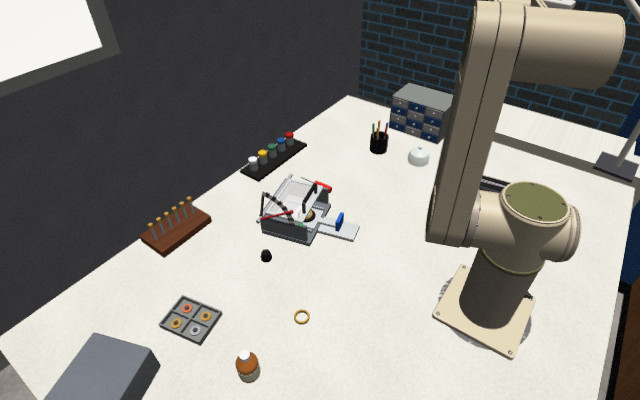

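Top view: stand centred near (322,170), blue plate (333,208), grab bar (325,181), red pointer (291,170). Side view: blue plate (340,221), green (300,225), red tip near (263,219). I'll enlarge crops of both.

Run:
```python
import cv2,numpy as np
t=cv2.imread("pics/top0.png")[130:235,270:370]; s=cv2.imread("pics/side0.png")[165:255,250:370]
cv2.imwrite("pics/tc.png",cv2.resize(t,None,fx=5.7,fy=5.7,interpolation=cv2.INTER_CUBIC))
cv2.imwrite("pics/sc.png",cv2.resize(s,None,fx=6.6,fy=6.6,interpolation=cv2.INTER_CUBIC))
```

```text
(no output)
```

View pics/tc.png

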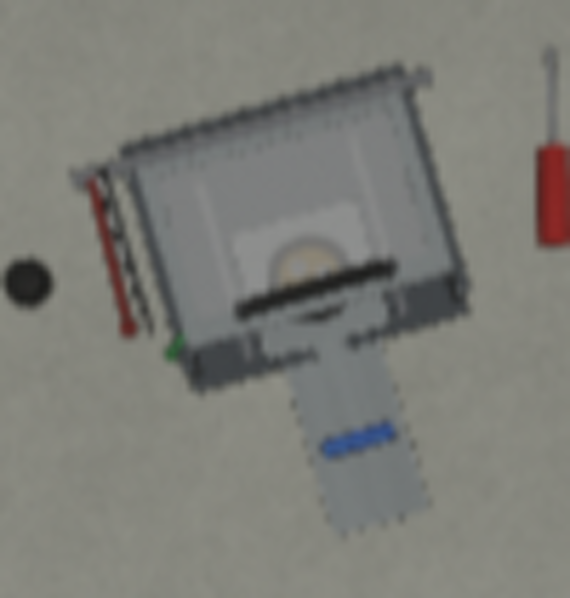

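View pics/sc.png

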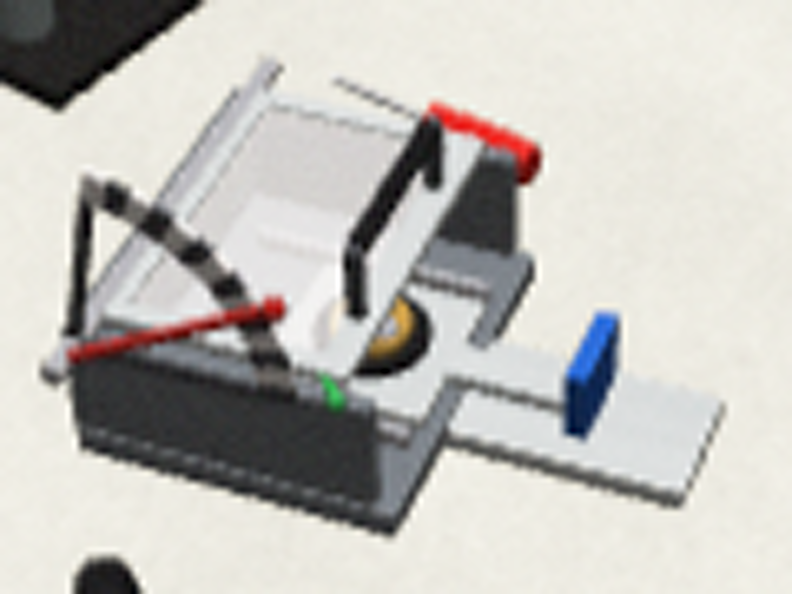

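```bash
cat > geo.py <<'E'
import numpy as np, cv2
from scipy.optimize import least_squares
from bench import camera_params
C={n:camera_params(n) for n in("top","side")}
def proj(n,P):
    c=C[n]; K=np.array([[c["fx"],0,c["cx"]],[0,c["fy"],c["cy"]],[0,0,1]])
    return cv2.projectPoints(np.array(P,float).reshape(-1,1,3),cv2.Rodrigues(c["R"])[0],c["t"],K,c["D"])[0][:,0]
def w(p,P):
    c,s=np.cos(p[2]),np.sin(p[2]); P=np.array(P,float)
    return P@np.array([[c,-s,0],[s,c,0],[0,0,1]]).T+[p[0],p[1],0]
tip=lambda a,y:[70-130*np.cos(a),y,90+130*np.sin(a)]
E
cat > fit.py <<'E'
from geo import *
def pts(p):
    d,a=p[3]*1,p[4]
    T=[[-207,35,14],[-207,-35,14],[-48,45,132],[-48,-45,132],[-121-d,0,62],tip(a,122),tip(0,104)]
    S=[[-207,35,14],[-207,-35,14],[-48,45,132],[-48,-45,132],[-127-d,25,62],[-127-d,-25,62],[-127-d,25,20],tip(a,122),tip(0,104)]
    return w(p,T),w(p,S)
t=(np.array([(345,535),(428,508),(240,311),(394,266),(358,437),(128,328),(176,350)])+.5)/5.7-.5+[270,130]
s=(np.array([(682,488),(722,402),(353,252),(430,120),(586,385),(618,320),(583,437),(275,308),(337,397)])+.5)/6.6-.5+[250,165]
def res(p):
    T,S=pts(p); return np.r_[(proj("top",T)-t).ravel(),(proj("side",S)-s).ravel()]
r=least_squares(res,[600,0,.25,40,.4],x_scale=[10,10,.1,10,.1],loss="soft_l1")
p=r.x;print(p,np.degrees(p[[2,4]]));print(res(p).reshape(-1,2).round(2))
np.save("p.npy",p)
print("push face",w(p,[[-127-p[3],0,45],[-127,0,45]]),"bar",w(p,[[-48,0,132]]),"hinge",w(p,[[70,0,90]]))
E
python3 fit.py
```

```text
[6.30423099e+02 2.22375652e+01 2.63679936e-01 2.68674380e+01
 5.36219005e-01] [15.1077475  30.72308588]
[[-2.2   0.11]
 [ 0.31 -0.1 ]
 [ 1.65 -0.98]
 [-1.94  0.15]
 [ 0.    0.06]
 [ 0.25 -0.27]
 [-0.88  0.43]
 [-0.08  0.53]
 [ 0.24 -1.14]
 [ 0.81 -1.22]
 [-0.01  1.33]
 [-0.06 -0.87]
 [ 0.14 -1.25]
 [ 0.11  0.57]
 [-0.04  0.13]
 [-0.15  0.35]]
push face [[481.8737205  -17.86568328  45.        ]
 [507.81254986 -10.86308706  45.        ]] bar [[584.08210421   9.72708243 132.        ]] hinge [[698.00371703  40.48201914  90.        ]]
```

```bash
cat >> geo.py <<'E'
from scipy.spatial.transform import Rotation as Ro
def plan(target,yaw,n,gap):
    from bench import sense
    s=sense(); p0=s["tool_pos"]; R0=Ro.from_euler("xyz",s["tcp_rot"],degrees=True)
    d=R0.inv()*Ro.from_euler("xyz",[180,0,yaw],degrees=True); rv=d.as_rotvec()/n; dp=(np.array(target)-p0)/n
    print("t",s["time"],"pos",p0.round(1),"rot",s["tcp_rot"].round(1),"F",s["ft_force"].round(1),"gap",round(s["finger_gap"],1))
    for i in range(n):
        R=R0*Ro.from_rotvec(rv*i); print([gap]+R.inv().apply(dp).round(0).tolist()+rv.round(3).tolist())
E
python3 - <<'E'
from geo import *
p=np.load("p.npy"); print(w(p,[[-150,0,260]])); plan(w(p,[[-150,0,260]])[0],105.1,20,0)
E
```

```text
[[485.60748973 -16.85769337 260.        ]]
t 0.1 pos [ 264.5 -538.   208.8] rot [-179.9   -0.    26.2] F [ 0.   0.1 -1.1] gap 85.3
[0, 21.0, -19.0, -3.0, -0.0, -0.0, -0.069]
[0, 23.0, -17.0, -3.0, -0.0, -0.0, -0.069]
[0, 24.0, -15.0, -3.0, -0.0, -0.0, -0.069]
[0, 25.0, -14.0, -3.0, -0.0, -0.0, -0.069]
[0, 26.0, -12.0, -3.0, -0.0, -0.0, -0.069]
[0, 26.0, -10.0, -3.0, -0.0, -0.0, -0.069]
[0, 27.0, -8.0, -3.0, -0.0, -0.0, -0.069]
[0, 28.0, -6.0, -3.0, -0.0, -0.0, -0.069]
[0, 28.0, -5.0, -3.0, -0.0, -0.0, -0.069]
[0, 28.0, -3.0, -3.0, -0.0, -0.0, -0.069]
[0, 28.0, -1.0, -3.0, -0.0, -0.0, -0.069]
[0, 28.0, 1.0, -3.0, -0.0, -0.0, -0.069]
[0, 28.0, 3.0, -3.0, -0.0, -0.0, -0.069]
[0, 28.0, 5.0, -3.0, -0.0, -0.0, -0.069]
[0, 27.0, 7.0, -3.0, -0.0, -0.0, -0.069]
[0, 27.0, 9.0, -3.0, -0.0, -0.0, -0.069]
[0, 26.0, 11.0, -3.0, -0.0, -0.0, -0.069]
[0, 25.0, 13.0, -3.0, -0.0, -0.0, -0.069]
[0, 24.0, 14.0, -3.0, -0.0, -0.0, -0.069]
[0, 23.0, 16.0, -3.0, -0.0, -0.0, -0.069]
```

servo_tool(motion=[[0,21,-19,-3,0,0,-0.069],[0,23,-17,-3,0,0,-0.069],[0,24,-15,-3,0,0,-0.069],[0,25,-14,-3,0,0,-0.069],[0,26,-12,-3,0,0,-0.069],[0,26,-10,-3,0,0,-0.069],[0,27,-8,-3,0,0,-0.069],[0,28,-6,-3,0,0,-0.069],[0,28,-5,-3,0,0,-0.069],[0,28,-3,-3,0,0,-0.069]])

```text
time: 1.1
tool_pos: [372.5, -266.0, 234.2]
tcp_rot: [-179.4, -0.4, 66.9]
ft_force: [1.1, -0.5, -0.5]
finger_gap: 0.0
```

servo_tool(motion=[[0,28,-1,-3,0,0,-0.069],[0,28,1,-3,0,0,-0.069],[0,28,3,-3,0,0,-0.069],[0,28,5,-3,0,0,-0.069],[0,27,7,-3,0,0,-0.069],[0,27,9,-3,0,0,-0.069],[0,26,11,-3,0,0,-0.069],[0,25,13,-3,0,0,-0.069],[0,24,14,-3,0,0,-0.069],[0,23,16,-3,0,0,-0.069]])

```text
time: 2.1
tool_pos: [474.0, 8.8, 263.9]
tcp_rot: [-179.6, -0.9, 108.1]
ft_force: [1.2, -0.5, 0.3]
finger_gap: 0.1
```

Run:
```python
from geo import *
from bench import *
p=np.load("p.npy"); 
plan(w(p,[[-150,0,260]])[0],105.1,3,0)
s=sense(); im=snapshot("wrist"); cv2.imwrite("pics/w0.png",im); np.savez("w0.npz",p=s["tool_pos"],r=s["tcp_rot"])
```

```text
t 2.1 pos [474.    8.8 263.9] rot [-179.6   -0.9  108.1] F [ 1.2 -0.5  0.3] gap 0.1
[0, -9.0, 1.0, 1.0, -0.003, -0.005, 0.017]
[0, -9.0, 1.0, 1.0, -0.003, -0.005, 0.017]
[0, -9.0, 1.0, 1.0, -0.003, -0.005, 0.017]
```

View pics/w0.png

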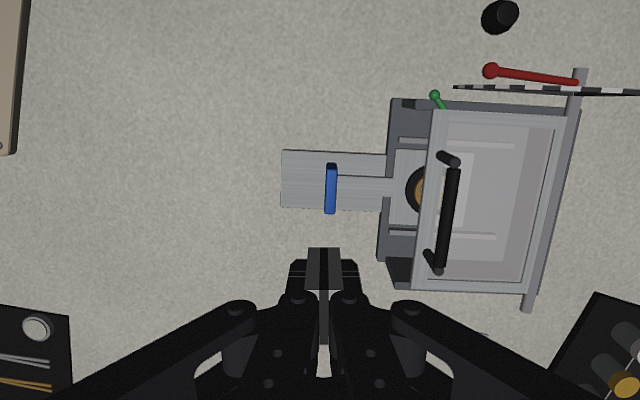

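Wrist view: blue plate top centre (331,188), tongue front corners (281,149)/(281,206), bar ends (456,168)/(440,267), green ball (435,95), red ball (491,71). I'll add these to the fit.

```bash
cat >> geo.py <<'E'
def wproj(f,P):
    f=np.load(f); c=camera_params("wrist"); K=np.array([[c["fx"],0,c["cx"]],[0,c["fy"],c["cy"]],[0,0,1]])
    T=np.eye(4); T[:3,:3]=Ro.from_euler("xyz",f["r"],degrees=True).as_matrix(); T[:3,3]=f["p"]
    M=np.linalg.inv(T@c["tool_from_camera"])
    return cv2.projectPoints(np.array(P,float).reshape(-1,1,3),cv2.Rodrigues(M[:3,:3])[0],M[:3,3],K,c["D"])[0][:,0]
E
python3 - <<'E'
import re
s=open("fit.py").read()
s=s.replace("    return w(p,T),w(p,S)","    W=[[-207,35,14],[-207,-35,14],[-48,45,132],[-48,-45,132],[-121-d,0,62],tip(a,122),tip(0,104)]\n    return w(p,T),w(p,S),w(p,W)")
s=s.replace("def res","W0=np.array([(281,149.5),(281,206.5),(455,168),(441,267),(331,188),(491,71),(435,95.5)])\ndef res").replace("T,S=pts(p)","T,S,W=pts(p)").replace("-s).ravel()]","-s).ravel(),(wproj('w0.npz',W)-W0).ravel()/2]")
open("fit.py","w").write(s)
E
python3 fit.py
```

```text
[6.30998292e+02 2.30188416e+01 2.62737483e-01 2.76503796e+01
 5.40579076e-01] [15.0537489  30.97289957]
[[-2.45 -0.03]
 [ 0.07 -0.22]
 [ 1.42 -1.14]
 [-2.16  0.01]
 [-0.18  0.12]
 [-0.02 -0.54]
 [-1.11  0.26]
 [-0.4   0.64]
 [-0.05 -1.03]
 [ 0.49 -1.15]
 [-0.29  1.41]
 [-0.14 -0.71]
 [ 0.08 -1.1 ]
 [ 0.04  0.72]
 [-0.51  0.05]
 [-0.5   0.42]
 [ 0.36  0.05]
 [-0.22  0.31]
 [-0.46  0.29]
 [-1.04 -0.73]
 [-0.14  2.07]
 [-0.24  0.03]
 [-0.04 -0.21]]
push face [[481.65511043 -17.14773772  45.        ]
 [508.35660101  -9.96624117  45.        ]] bar [[584.64552675  10.55203869 132.        ]] hinge [[698.59607407  41.19959595  90.        ]]
```

Run:
```python
from geo import *
p=np.load("p.npy"); q=w(p,[[-197,0,100],[-197,0,38]]);print(q); plan(q[0],105.1,6,0)
```

```text
[[440.7588187  -28.14699548 100.        ]
 [440.7588187  -28.14699548  38.        ]]
t 2.15 pos [475.1  12.2 264.4] rot [-179.7   -1.   108.4] F [-2.   2.6  0.3] gap 0.2
[0, -5.0, -7.0, 27.0, -0.001, -0.003, 0.01]
[0, -5.0, -7.0, 27.0, -0.001, -0.003, 0.01]
[0, -5.0, -7.0, 27.0, -0.001, -0.003, 0.01]
[0, -5.0, -7.0, 27.0, -0.001, -0.003, 0.01]
[0, -5.0, -7.0, 27.0, -0.001, -0.003, 0.01]
[0, -5.0, -7.0, 27.0, -0.001, -0.003, 0.01]
```

servo_tool(motion=[[0,-6,-7,27,-0.001,-0.003,0.01],[0,-6,-7,27,-0.001,-0.003,0.01],[0,-6,-7,27,-0.001,-0.003,0.01],[0,-6,-7,27,-0.001,-0.003,0.01],[0,-6,-7,27,-0.001,-0.003,0.01],[0,-6,-7,27,-0.001,-0.003,0.01],[0,0,0,0,0,0,0]])

```text
time: 2.85
tool_pos: [442.9, -31.9, 95.5]
tcp_rot: [-180.0, -0.0, 105.2]
ft_force: [-0.7, 0.5, -0.6]
finger_gap: -0.3
```

Run:
```python
from geo import *
p=np.load("p.npy"); q=w(p,[[-197,0,38]]); plan(q[0],105.1,4,0)
```

```text
t 2.85 pos [442.9 -31.9  95.5] rot [-180.    -0.   105.2] F [-0.7  0.5 -0.6] gap -0.3
[0, 1.0, -0.0, 14.0, -0.0, -0.0, 0.0]
[0, 1.0, -0.0, 14.0, -0.0, -0.0, 0.0]
[0, 1.0, -0.0, 14.0, -0.0, -0.0, 0.0]
[0, 1.0, -0.0, 14.0, -0.0, -0.0, 0.0]
```

servo_tool(motion=[[0,1,0,14,0,0,0],[0,1,0,14,0,0,0],[0,1,0,14,0,0,0],[0,1,0,13,0,0,0],[0,0,0,0,0,0,0],[0,0,8,0,0,0,0],[0,0,8,0,0,0,0],[0,0,6,0,0,0,0],[0,0,5,0,0,0,0],[0,0,5,0,0,0,0]])

```text
time: 3.85
tool_pos: [479.8, -18.6, 43.3]
tcp_rot: [179.6, 0.1, 105.2]
ft_force: [0.0, -0.4, 0.8]
finger_gap: 0.1
```

servo_tool(motion=[[0,0,4,0,0,0,0],[0,0,4,0,0,0,0],[0,0,4,0,0,0,0],[0,0,4,0,0,0,0]])

```text
time: 4.25
tool_pos: [497.1, -14.0, 43.8]
tcp_rot: [179.6, 0.1, 105.2]
ft_force: [-0.8, 1.3, -1.1]
finger_gap: -0.2
```

Run:
```python
from geo import *
p=np.load("p.npy"); plan(w(p,[[-141.5,0,38]])[0],105.1,1,0)
```

```text
t 4.25 pos [497.1 -14.   43.8] rot [1.796e+02 1.000e-01 1.052e+02] F [-0.8  1.3 -1.1] gap -0.2
[0, 1.0, -3.0, 6.0, 0.007, 0.002, 0.002]
```

servo_tool(motion=[[0,0,3,1,0,0,0],[0,0,3,1,0,0,0]])

```text
time: 4.45
tool_pos: [503.6, -12.3, 41.8]
tcp_rot: [179.6, 0.1, 105.2]
ft_force: [0.5, 0.2, 0.7]
finger_gap: -0.1
```

Run:
```python
from geo import *
from bench import *
p=np.load("p.npy"); 
plan(w(p,[[-141.5,0,38]])[0],105.1,1,0)
s=sense(); im=snapshot("wrist"); cv2.imwrite("pics/w1.png",im); np.savez("w1.npz",p=s["tool_pos"],r=s["tcp_rot"])
```

```text
t 4.45 pos [503.6 -12.3  41.8] rot [1.796e+02 1.000e-01 1.052e+02] F [0.5 0.2 0.7] gap -0.1
[0, 1.0, -9.0, 4.0, 0.007, 0.002, 0.002]
```

View pics/w1.png

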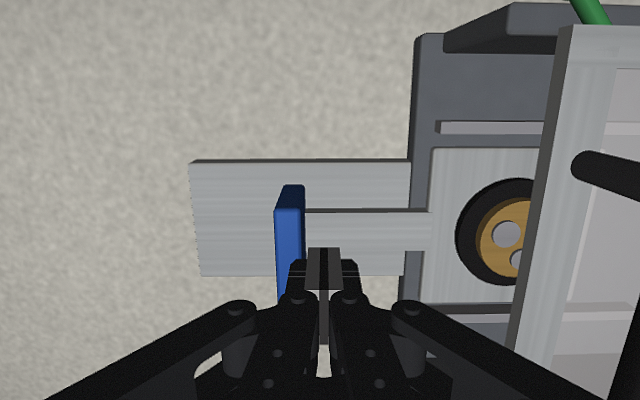

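This wrist view looks odd: the plate's top face is at columns 275–305 (x≈-154…-141, unmoved), yet the fingers (305–343) seem to sit behind it. I'll check with the fixed cameras before moving further.

Run:
```python
import cv2,numpy as np
from bench import *
s=snapshot("side")[165:265,270:390]; print(sense()["tool_pos"],sense()["ft_force"])
cv2.imwrite("pics/s1.png",cv2.resize(s,None,fx=5.9,fy=5.9,interpolation=cv2.INTER_CUBIC))
```

```text
[503.56301067 -12.31872659  41.75562189] [0.38237875 0.35067762 0.40122143]
```

View pics/s1.png

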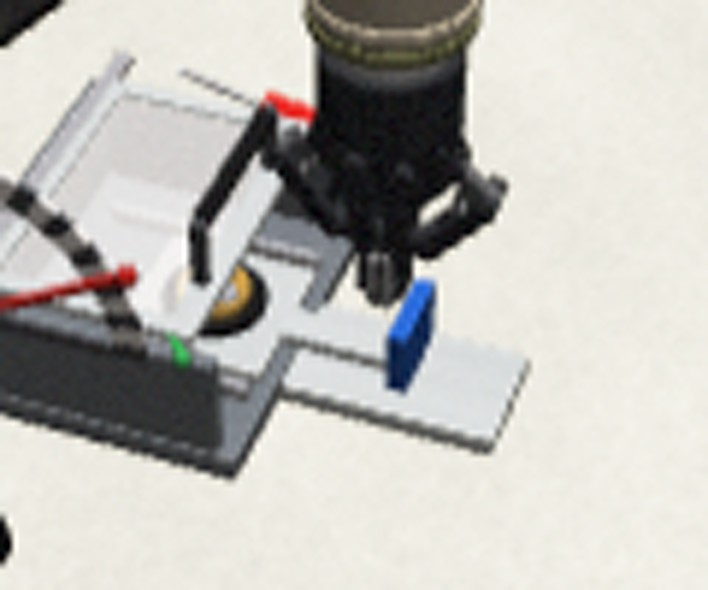

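Side view: the shut fingertips (crop (380,300)) are really behind the plate (crop (410,335)), perhaps higher than reported. I'll check where the reported TCP projects.

Run:
```python
from geo import *
p=np.load("p.npy")
for z in(42,65,80): print(z,((proj("side",[[503.5,-12.3,z]])-[270,165]+.5)*5.9).round(0))
P=w(p,[[-207,35,14],[-207,-35,14],[-154.7,25,62],[-142.7,25,62],[-142.7,25,20],[-85,35,14]])
print(((proj("side",P)-[270,165]+.5)*5.9).round(0)); print(wproj("w1.npz",P).round(0))
```

```text
42 [[382. 325.]]
65 [[382. 295.]]
80 [[383. 274.]]
[[490. 440.]
 [528. 354.]
 [406. 340.]
 [384. 335.]
 [383. 390.]
 [278. 383.]]
[[187. 163.]
 [200. 277.]
 [273. 209.]
 [301. 209.]
 [305. 183.]
 [412. 163.]]
```

The plate never moved: the fingertips are really ~24 mm short of the reported TCP (tip at z≈66), so they went over the 62 mm plate without contact. I'll raise, back off and go in lower (reported z≈22, which clears the 14 mm tongue either way).

servo_tool(motion=[[0,0,0,-15,0,0,0],[0,0,0,-15,0,0,0],[0,0,0,0,0,0,0],[0,0,-22,0,0,0,0],[0,0,-22,0,0,0,0],[0,0,-22,0,0,0,0],[0,0,0,0,0,0,0]])

```text
time: 5.25
tool_pos: [438.1, -30.2, 75.0]
tcp_rot: [179.5, 0.2, 105.2]
ft_force: [0.2, -0.1, 0.0]
finger_gap: -0.0
```

Run:
```python
from geo import *
p=np.load("p.npy"); plan(w(p,[[-197,0,24]])[0],105.1,4,0)
```

```text
t 5.25 pos [438.1 -30.2  75. ] rot [179.5   0.2 105.2] F [ 0.2 -0.1  0. ] gap -0.0
[0, 0.0, 1.0, 13.0, 0.002, 0.001, 0.001]
[0, 0.0, 1.0, 13.0, 0.002, 0.001, 0.001]
[0, 0.0, 1.0, 13.0, 0.002, 0.001, 0.001]
[0, 0.0, 1.0, 13.0, 0.002, 0.001, 0.001]
```

servo_tool(motion=[[0,0,1,13,0.002,0.001,0],[0,0,1,13,0.002,0.001,0],[0,0,1,13,0.002,0.001,0],[0,0,0,8,0.002,0,0],[0,0,0,0,0,0,0],[0,0,0,0,0,0,0]])

```text
time: 5.85
tool_pos: [442.6, -28.8, 22.7]
tcp_rot: [-180.0, -0.0, 105.2]
ft_force: [-1.7, -0.5, 0.2]
finger_gap: -0.1
```

Run:
```python
from bench import *
import cv2
print(sense()["tool_pos"],sense()["ft_force"])
cv2.imwrite("pics/s2.png",cv2.resize(snapshot("side")[165:265,270:390],None,fx=5.9,fy=5.9,interpolation=cv2.INTER_CUBIC))
```

```text
[442.55799443 -28.79532333  22.7068909 ] [-1.6863653  -0.53600128  0.15362991]
```

View pics/s2.png

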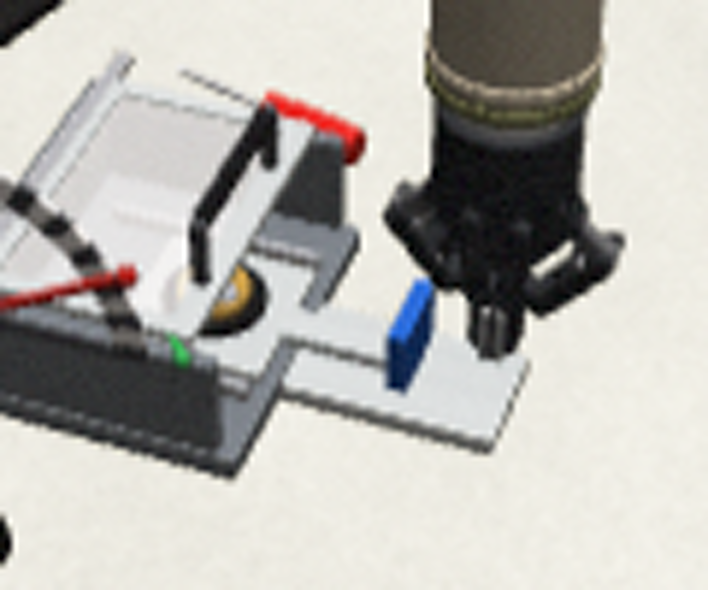

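Fingertips (crop (492,358)) are now in front of the plate and well below its top edge. Pushing.

servo_tool(motion=[[0,0,8,3,0,0,0],[0,0,8,0,0,0,0],[0,0,7,0,0,0,0],[0,0,6,0,0,0,0],[0,0,5,0,0,0,0],[0,0,5,0,0,0,0]])

```text
time: 6.5
tool_pos: [483.8, -18.0, 20.7]
tcp_rot: [-180.0, 0.0, 105.2]
ft_force: [-3.7, -1.4, 1.4]
finger_gap: 0.0
```

servo_tool(motion=[[0,0,5,0,0,0,0],[0,0,4,0,0,0,0],[0,0,4,0,0,0,0]])

```text
time: 6.8
tool_pos: [496.4, -14.5, 20.5]
tcp_rot: [-179.8, -0.0, 105.2]
ft_force: [-24.3, -9.0, 14.9]
finger_gap: 0.3
```

```bash
cat >> geo.py <<'E'
def st():
    from bench import sense
    s=sense();p=np.load("p.npy");c,sn=np.cos(p[2]),np.sin(p[2]);A=np.array([[c,sn,0],[-sn,c,0],[0,0,1]])
    print("t",s["time"],"stand pos",(A@(s["tool_pos"]-[p[0],p[1],0])).round(1),"F stand",(A@s["ft_force"]).round(1),"rot",s["tcp_rot"].round(1),"gap",round(s["finger_gap"],1))
E
python3 -c "from geo import *;st()"
```

```text
t 6.8 stand pos [-139.7   -1.3   20.5] F stand [-25.8  -2.4  14.9] rot [-179.8   -0.   105.2] gap 0.3
```

servo_tool(motion=[[0,0,-1,0,0,0,0],[0,0,-1,0,0,0,0]])

```text
time: 7.0
tool_pos: [495.1, -14.9, 20.6]
tcp_rot: [-179.9, -0.0, 105.2]
ft_force: [0.0, -0.1, 0.3]
finger_gap: 0.1
```

Run:
```python
from geo import *
from bench import *
st(); s=sense(); im=snapshot("wrist"); np.savez("w2.npz",p=s["tool_pos"],r=s["tcp_rot"])
sd=cv2.resize(snapshot("side")[165:265,270:390],None,fx=4,fy=4,interpolation=cv2.INTER_CUBIC)
cv2.imwrite("pics/c2.png",np.hstack([im[100:300,150:470],sd[:200*2:,:][:400][::1][:400]][:1]+[cv2.resize(sd,(320*3//2,400))[:200*1]] if 0 else [cv2.resize(im,(480,300)),cv2.resize(sd,(320,300))[:, :]]))
p=np.load("p.npy")
for d in(0,3,6): P=w(p,[[-127-d,25,62],[-115-d,25,62]]); print(d,(wproj("w2.npz",P)*.75).round(1),wproj("w2.npz",P).round(1).tolist())
cv2.imwrite("pics/w2.png",im)
```

```text
t 7.0 stand pos [-141.    -1.3   20.6] F stand [-0.  -0.1  0.3] rot [-179.9   -0.   105.2] gap 0.1
0 [[273.  169.8]
 [297.5 169.8]] [[364.0, 226.3], [396.7, 226.4]]
3 [[266.8 169.7]
 [291.4 169.8]] [[355.8, 226.3], [388.5, 226.4]]
6 [[260.7 169.7]
 [285.3 169.8]] [[347.6, 226.3], [380.3, 226.4]]
```

View pics/c2.png

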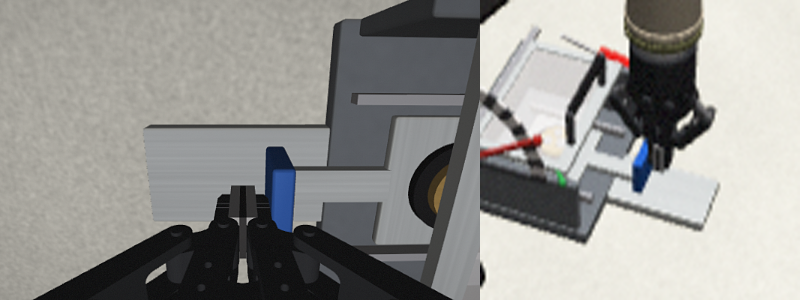

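Run:
```python
import cv2,numpy as np
im=cv2.imread("pics/w2.png").astype(int)
b=(im[...,0]-im[...,2]>50)
for r in range(195,250,6): c=np.where(b[r])[0]; print(r,c.min() if len(c) else 0,c.max() if len(c) else 0, im[r,c[::6]].sum(1).tolist() if len(c) else '')
```

```text
195 0 0 
201 0 0 
207 0 0 
213 0 0 
219 0 0 
225 367 390 [133, 139, 144, 143]
231 363 393 [161, 302, 298, 290, 284, 173]
237 363 393 [184, 299, 297, 286, 282, 213]
243 363 392 [189, 299, 292, 283, 279]
249 363 392 [203, 298, 290, 281, 281]
```

Run:
```python
from geo import *
from bench import *
T=np.array([442.6,-28.8,0.]); p=np.load("p.npy"); ey=np.array([-np.sin(p[2]),np.cos(p[2]),0])
for z in(22.7,35,41,47):
  print(z,[((proj("side",[T+ey*o+[0,0,z]])-[270,165]+.5)*5.9).round(0)[0].tolist() for o in(0,11)])
c=camera_params("wrist"); M=np.linalg.inv(c["tool_from_camera"])
for z in(0,-12,-18,-24):
  q=M@[11,0,z,1]; print(z,"row",c["cy"]+c["fy"]*q[1]/q[2]," width px/mm",c["fx"]/q[2])
```

```text
22.7 [[490.0, 378.0], [484.0, 392.0]]
35 [[491.0, 363.0], [485.0, 376.0]]
41 [[492.0, 355.0], [486.0, 368.0]]
47 [[492.0, 347.0], [486.0, 360.0]]
0 row 224.37436629730314  width px/mm 2.0474228901298406
-12 row 233.89266408954148  width px/mm 2.190572208955891
-18 row 239.16901029268058  width px/mm 2.2699251963656453
-24 row 244.84199350021433  width px/mm 2.3552433592972872
```

Slide checks home: plate top centre at column 378 versus 380 predicted for home (≈1 mm), and 26 N met a rigid stop. Now retreat, rise, and move over the bar.

servo_tool(motion=[[0,0,-8,0,0,0,0],[0,0,-12,0,0,0,0],[0,0,-5,-25,0,0,0],[0,0,0,-35,0,0,0],[50,0,0,-35,0,0,0],[50,0,0,-35,0,0,0],[50,0,0,0,0,0,0]])

```text
time: 7.8
tool_pos: [466.4, -21.8, 153.7]
tcp_rot: [-179.8, -0.1, 105.2]
ft_force: [0.5, 0.5, 0.3]
finger_gap: 43.3
```

Run:
```python
from geo import *
p=np.load("p.npy"); st(); plan(w(p,[[-48,0,150]])[0],105.1,6,50)
```

```text
t 7.8 stand pos [-170.6   -0.5  153.7] F stand [0.6 0.3 0.3] rot [-1.798e+02 -1.000e-01  1.052e+02] gap 43.3
t 7.8 pos [466.4 -21.8 153.7] rot [-1.798e+02 -1.000e-01  1.052e+02] F [0.5 0.5 0.3] gap 43.3
[50, 0.0, 20.0, 1.0, -0.001, -0.0, 0.0]
[50, 0.0, 20.0, 1.0, -0.001, -0.0, 0.0]
[50, 0.0, 20.0, 1.0, -0.001, -0.0, 0.0]
[50, 0.0, 20.0, 1.0, -0.001, -0.0, 0.0]
[50, 0.0, 20.0, 1.0, -0.001, -0.0, 0.0]
[50, 0.0, 20.0, 1.0, -0.001, -0.0, 0.0]
```

servo_tool(motion=[[50,0,20,0,0,0,0],[50,0,20,0,0,0,0],[50,0,20,0,0,0,0],[50,0,20,0,0,0,0],[50,0,20,0,0,0,0],[50,0,20,0,0,0,0],[50,0,0,0,0,0,0],[50,0,0,0,0,0,0]])

```text
time: 8.6
tool_pos: [583.6, 9.8, 152.0]
tcp_rot: [-179.9, -0.0, 105.2]
ft_force: [0.3, -0.3, 0.0]
finger_gap: 50.1
```

Run:
```python
from geo import *
from bench import *
st(); s=sense(); im=snapshot("wrist"); np.savez("w3.npz",p=s["tool_pos"],r=s["tcp_rot"]); cv2.imwrite("pics/w3.png",im)
p=np.load("p.npy");print(wproj("w3.npz",w(p,[[-48,45,132],[-48,0,132],[-48,-45,132]])))
```

```text
t 8.6 stand pos [-49.2  -0.5 152. ] F stand [ 0.3 -0.4  0. ] rot [-179.9   -0.   105.2] gap 50.1
[[327.586942   147.56710163]
 [327.23125128 229.13780658]
 [326.91016384 300.27256964]]
```

View pics/w3.png

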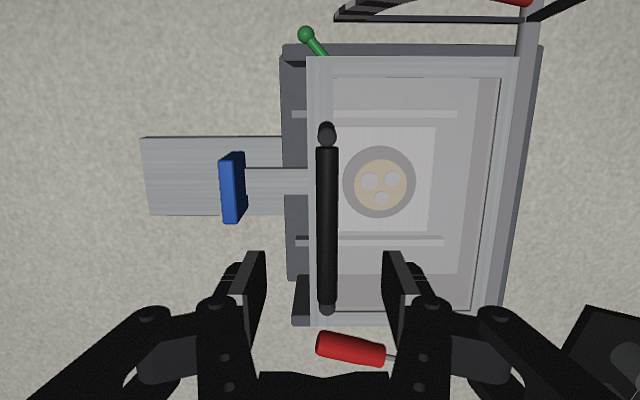

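Wrist view: bar (column 327, rows 125–310) lies centred between the open fingers (265–383), and the slide is still home. Descending.

servo_tool(motion=[[50,0,1,13,0,0,0],[50,0,0,13,0,0,0],[50,0,0,12,0,0,0],[50,0,0,10,0,0,0],[50,0,0,5,0,0,0],[50,0,0,2,0,0,0],[50,0,0,0,0,0,0]])

```text
time: 9.35
tool_pos: [580.6, 9.3, 90.0]
tcp_rot: [-179.7, -0.1, 105.1]
ft_force: [-0.7, -0.7, -0.0]
finger_gap: 49.9
```

Run:
```python
from geo import *
from bench import *
st()
```

```text
t 9.35 stand pos [-52.2  -0.2  90. ] F stand [-0.8 -0.5 -0. ] rot [-1.797e+02 -1.000e-01  1.051e+02] gap 49.9
```

servo_tool(motion=[[50,0,3,0,0,0,0],[30,0,1,0,0,0,0],[20,0,0,0,0,0,0],[5,0,0,0,0,0,0],[5,0,0,0,0,0,0],[5,0,0,0,0,0,0]], force=60)

```text
time: 9.95
tool_pos: [585.2, 10.1, 91.4]
tcp_rot: [-179.7, -0.0, 105.1]
ft_force: [-0.3, 0.5, -2.0]
finger_gap: 10.0
```

Run:
```python
from geo import *
st()
```

```text
t 9.95 stand pos [-47.6  -0.5  91.4] F stand [-0.1  0.6 -2. ] rot [-179.7   -0.   105.1] gap 10.0
```

Run:
```python
import numpy as np
b=lambda a:np.array([70-118*np.cos(a)+42*np.sin(a)*1, 90+118*np.sin(a)+42*np.cos(a)])
a=np.r_[np.linspace(0,.48,11),.5406]; q=np.array([b(x) for x in a]); print(a.round(3)); print(q.round(1).tolist()); print(np.diff(q,axis=0).round(1).tolist())
```

```text
[0.    0.048 0.096 0.144 0.192 0.24  0.288 0.336 0.384 0.432 0.48  0.541]
[[-48.0, 132.0], [-45.8, 137.6], [-43.4, 143.1], [-40.8, 148.5], [-37.8, 153.7], [-34.6, 158.8], [-31.2, 163.8], [-27.6, 168.6], [-23.7, 173.1], [-19.6, 177.5], [-15.3, 181.7], [-9.6, 186.7]]
[[2.2, 5.6], [2.4, 5.5], [2.7, 5.4], [2.9, 5.2], [3.2, 5.1], [3.4, 4.9], [3.7, 4.8], [3.9, 4.6], [4.1, 4.4], [4.3, 4.2], [5.7, 5.0]]
```

servo_tool(motion=[[5,0,2.2,-5.6,0,0,0],[5,0,2.4,-5.5,0,0,0],[5,0,2.7,-5.4,0,0,0],[5,0,2.9,-5.2,0,0,0],[5,0,3.2,-5.1,0,0,0],[5,0,0,0,0,0,0]])

```text
time: 10.55
tool_pos: [599.9, 14.2, 121.1]
tcp_rot: [-179.8, -0.0, 105.1]
ft_force: [-0.6, 1.0, -3.0]
finger_gap: 10.2
```

Run:
```python
from geo import *
st()
```

```text
t 10.55 stand pos [-32.3  -0.5 121.1] F stand [-0.4  1.1 -3. ] rot [-179.8   -0.   105.1] gap 10.2
```

servo_tool(motion=[[5,0,3.4,-4.7,0,0,0],[5,0,3.6,-4.6,0,0,0],[5,0,3.8,-4.4,0,0,0],[5,0,3.9,-4.2,0,0,0],[5,0,1.5,-1.5,0,0,0],[5,0,0,0,0,0,0],[5,0,0,0,0,0,0]])

```text
time: 11.25
tool_pos: [617.0, 18.9, 141.5]
tcp_rot: [-179.7, -0.1, 105.1]
ft_force: [-0.4, -0.2, -2.4]
finger_gap: 10.0
```

Run:
```python
from geo import *
from bench import *
st(); s=sense(); im=snapshot("side"); cv2.imwrite("pics/side3.png",im); cv2.imwrite("pics/top3.png",snapshot("top"));cv2.imwrite("pics/w4.png",snapshot("wrist"))
np.savez("w4.npz",p=s["tool_pos"],r=s["tcp_rot"])
p=np.load("p.npy")
u0=np.array([250,180])
cv2.imwrite("pics/s3c.png",cv2.resize(im[180:240,250:330],None,fx=9,fy=9,interpolation=cv2.INTER_CUBIC))
for a in(.44,.48,.5,.52,.54): print(a,[((x-u0+.5)*9).round(0).tolist() for x in proj("side",w(p,[tip(a,104),tip(a,122)]))], wproj("w4.npz",w(p,[tip(a,104),tip(a,122)])).round(0).tolist())
```

```text
t 11.25 stand pos [-14.6  -0.4 141.5] F stand [-0.4 -0.1 -2.4] rot [-1.797e+02 -1.000e-01  1.051e+02] gap 10.0
0.44 [[413.0, 281.0], [391.0, 317.0]] [[244.0, 13.0], [242.0, -37.0]]
0.48 [[406.0, 269.0], [383.0, 305.0]] [[248.0, 10.0], [245.0, -41.0]]
0.5 [[402.0, 263.0], [379.0, 299.0]] [[250.0, 9.0], [247.0, -43.0]]
0.52 [[398.0, 257.0], [375.0, 292.0]] [[252.0, 8.0], [249.0, -45.0]]
0.54 [[394.0, 251.0], [371.0, 286.0]] [[254.0, 6.0], [252.0, -48.0]]
```

View pics/s3c.png

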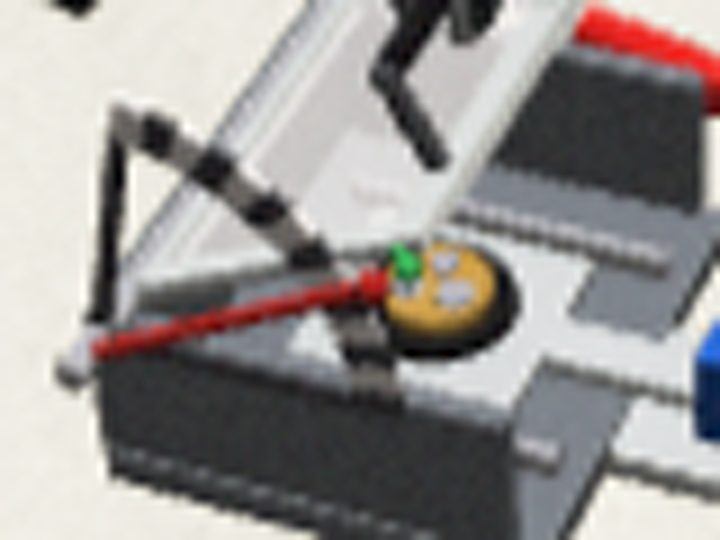

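```bash
cat > ang.py <<'E'
import sys
from geo import *
p=np.load("p.npy")
def gc(im):
    f=im.astype(float); g=np.clip(f[...,1]-np.maximum(f[...,0],f[...,2])-12,0,None)
    return g
def fitang(im,u,y,cam="side"):
    r=least_squares(lambda a:(proj(cam,w(p,[tip(a[0],y)]))[0]-u)/1,[.5]); return r.x[0],r.fun
def centroid(m,c,rad):
    c=np.array(c,float)
    for _ in range(8):
        yy,xx=np.mgrid[:m.shape[0],:m.shape[1]]; k=m*(((xx-c[0])**2+(yy-c[1])**2)<rad**2); c=np.array([(k*xx).sum(),(k*yy).sum()])/k.sum()
    return c
def red(im): f=im.astype(float); return np.clip(f[...,2]-np.maximum(f[...,0],f[...,1])-12,0,None)
for n in sys.argv[1:]:
    im=cv2.imread(n); g=gc(im); y0,x0,y1,x1=190,275,225,310
    k=g.copy(); k[:y0]=0;k[y1:]=0;k[:,:x0]=0;k[:,x1:]=0
    gg=centroid(k,np.array(np.unravel_index(k.argmax(),k.shape))[::-1],3)
    m=red(im); rr=centroid(m,[291.3,211],2.2)
    print(n,"green",gg.round(2),fitang(im,gg,104),"red",rr.round(2),fitang(im,rr,122))
    if "-v" in sys.argv or n.endswith("3.png"): print(g[203:214,290:300].astype(int)); print(m[206:216,284:296].astype(int))
E
python3 ang.py pics/side0.png pics/side3.png
```

```text
pics/side0.png green [299.56 223.09] (np.float64(0.06826175293997817), array([ 0.35508919, -0.05233184])) red [290.77 211.23] (np.float64(0.5413415497791481), array([-0.05657651,  0.03938442]))
pics/side3.png green [294.66 208.67] (np.float64(0.4942584668479775), array([-0.35113807,  0.22265981])) red [290.88 211.22] (np.float64(0.54002293836406), array([-0.13644748,  0.09477597]))
[[ 0  0  0  0  0  0  0  0  0  0]
 [ 0  0  0  0  0  0  0  0  0  0]
 [ 0  0  0  0  0  0  0  0  0  0]
 [ 0  0  0  0  0  0  0  0  0  0]
 [ 0  0  0 21 53  0  0  0  0  0]
 [ 0  0  0 23 72 80 21  0  0  0]
 [ 0  0  0  0 69 79 63  0  0  0]
 [ 0  0  0  0 44 52 34  0  0  0]
 [ 0  0  0  0  0  6  0  0  0  0]
 [ 0  0  0  0  0  0  0  0  0  0]
 [ 0  0  0  0  0  0  0  0  0  0]]
[[  0   0   0   0   0   0   0   0   0   0   0   0]
 [  0   0   0   0   0   0   0   0   0   0   0   0]
 [  0   0   0   0   0   0   0   0   0   0   0   0]
 [  0   0   0   0   0   0  10  18   2   0   0   0]
 [  0   0   0   0   0   7  95  93 113  11   0   0]
 [  0   8  43  48  84  46 129 134 129  24   0   0]
 [ 98  96  95  89 100  59  90 103  90  22   0   0]
 [ 98  77  70  54  37  18  30  49  33  31  24  27]
 [ 21   2   2   0   0   0   0   0   1  20  29  35]
 [  0   0   0   0   0   0   0   0   0   1  12  20]]
```

Run:
```python
from geo import *
p=np.load("p.npy")
for n,a0 in(("w0",0),("w4",.48)):
    im=cv2.imread(f"pics/{n}.png").astype(int); g=im[...,1]-np.maximum(im[...,0],im[...,2])>25
    c=wproj(n+".npz",w(p,[tip(a0,104)]))[0]; r,q=np.where(g); k=np.hypot(q-c[0],r-c[1])<25; print(n,c.round(1),k.sum())
    for row in range(r[k].min(),r[k].max()+1): print(row,q[k&(r==row)].min(),q[k&(r==row)].max())
im=cv2.imread("pics/w0.png").astype(int); m=im[...,2]-np.maximum(im[...,0],im[...,1])>40
r,q=np.where(m[55:90,475:505]); 
for row in range(0,35):
    if (r==row).any(): print("red",row+55,q[r==row].min()+475,q[r==row].max()+475)
print(wproj("w0.npz",w(p,[tip(a,122) for a in(.5,.52,.54,.56)])))
```

```text
w0 [434.9  95. ] 155
90 433 437
91 432 438
92 431 438
93 430 439
94 430 439
95 430 439
96 430 439
97 430 439
98 431 439
99 432 440
100 434 441
101 435 441
102 436 442
103 436 443
104 437 443
105 438 444
106 439 445
107 439 446
108 440 446
109 444 444
w4 [247.7  10.3] 641
0 236 254
1 235 255
2 235 255
3 234 256
4 234 256
5 234 257
6 234 257
7 234 256
8 234 257
9 234 257
10 234 256
11 235 257
12 235 256
13 235 255
14 236 259
15 236 259
16 237 260
17 238 261
18 239 262
19 240 262
20 242 263
21 246 264
22 248 265
23 249 265
24 250 266
25 251 267
26 251 267
27 252 266
28 253 265
29 254 264
30 255 263
31 255 261
32 256 260
33 257 258
red 62 491 493
red 63 488 495
red 64 486 496
red 65 485 497
red 66 485 498
red 67 484 501
red 68 484 504
red 69 483 504
red 70 483 504
red 71 483 504
red 72 483 504
red 73 483 504
red 74 483 504
red 75 484 504
red 76 485 504
red 77 486 493
red 78 488 491
[[484.2607377   71.14685493]
 [487.29109255  71.07046917]
 [490.41617823  70.99976149]
 [493.63595798  70.93497159]]
```

servo_tool(motion=[[5,0,2.8,-2.4,0,0,0],[5,0,2.8,-2.3,0,0,0],[5,0,0,0,0,0,0],[5,0,0,0,0,0,0]])

```text
time: 11.8
tool_pos: [622.2, 20.3, 146.2]
tcp_rot: [-179.7, -0.1, 105.1]
ft_force: [-0.1, 0.5, -1.6]
finger_gap: 9.9
```

```bash
python3 - <<'E'
from geo import *
from bench import *
st(); im=snapshot("side"); cv2.imwrite("pics/side4.png",im)
E
python3 ang.py pics/side4.png
```

```text
t 11.8 stand pos [ -9.2  -0.3 146.2] F stand [ 0.1  0.5 -1.6] rot [-1.797e+02 -1.000e-01  1.051e+02] gap 9.9
pics/side4.png green [293.26 206.72] (np.float64(0.5531409904876683), array([-0.26972573,  0.18938027])) red [290.94 211.24] (np.float64(0.5387604105707281), array([-0.16437519,  0.1139338 ]))
```

Run:
```python
from geo import *
p=np.load("p.npy"); im=cv2.imread("pics/side4.png"); k=18; u0=np.array([275,190])
c=cv2.resize(im[190:222,275:315],None,fx=k,fy=k,interpolation=cv2.INTER_CUBIC)
for a in(.50,.54,.58):
  for y,r in((104,10/2),(122,6)):
    P=w(p,[tip(a,y)]); u=((proj("side",P)[0]-u0+.5)*k); z=(C["side"]["R"]@P[0]+C["side"]["t"])[2]
    cv2.circle(c,tuple(u.round().astype(int).tolist()),int(round(r*388.3/z*k)) if a==.54 else 2,(255,0,255) if a==.54 else (255,255,0),1)
cv2.imwrite("pics/s4c.png",c)
```

```text
(no output)
```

View pics/s4c.png

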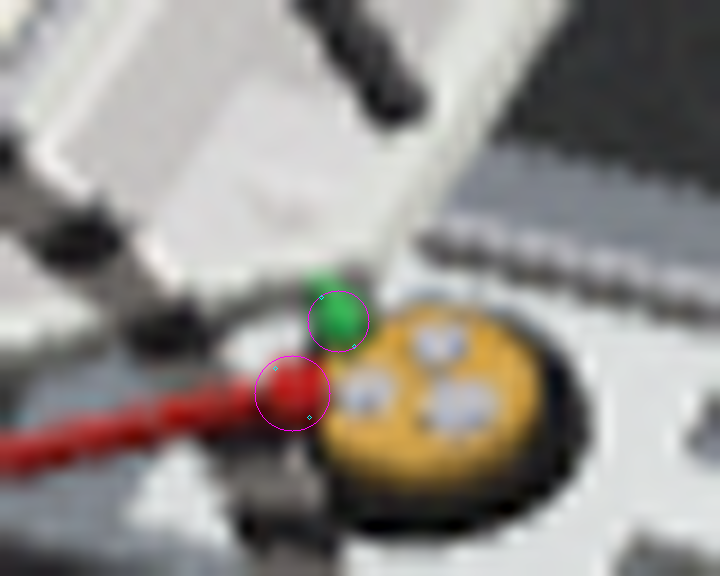

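Side view: green ball centre (340,318) against (339,321) predicted, and red (297,390) against (292,393). Both match the 0.54 rad marks to within about 0.01 rad. Checking the hold, then handing in.

servo_tool(motion=[[5,0,0,0,0,0,0],[5,0,0,0,0,0,0],[5,0,0,0,0,0,0],[5,0,0,0,0,0,0],[5,0,0,0,0,0,0]])

```text
time: 12.35
tool_pos: [622.1, 20.3, 146.2]
tcp_rot: [-179.7, -0.1, 105.1]
ft_force: [0.3, 0.8, -2.0]
finger_gap: 9.6
```

Run:
```python
from geo import *
from bench import *
st(); print(sense()["qd"].round(2)); 
s=sense()
p=np.load("p.npy");A=np.array([[np.cos(p[2]),np.sin(p[2])]])
x=(A@(s["tool_pos"][:2]-p[:2]))[0]
if abs(x+9.1)<1.5 and abs(s["tool_pos"][2]-146.2)<1.5 and s["finger_gap"]>7: print(hand_in())
```

```text
t 12.35 stand pos [ -9.3  -0.4 146.2] F stand [ 0.5  0.7 -2. ] rot [-1.797e+02 -1.000e-01  1.051e+02] gap 9.6
[-0.16 -0.06  0.02  0.13  0.09 -0.09]
the job is handed in; nothing more can be done
None
```

I pushed the slide home with the hood shut, then raised the hood by its bar to the red pointer. I handed in at 12.35 s, still holding the bar.

- **Slide:** it met a rigid stop at about 26 N. The wrist picture put the plate about 1 mm from home, inside the 3 mm allowed.
- **Hood angle:** the arm's own travel gives 0.54 rad, and the red pointer fits at 0.54 rad. The side-camera colour check disagreed slightly: green 0.553 against red 0.539. The enlarged picture showed both tips on the 0.54 rad marks to within about 0.01 rad.
- **Hold:** over the last 0.5 s the pose did not drift. The finger opening was 9.6–10 mm on the 12 mm bar, and the load on the wrist was about 2 N.
- **What went wrong:** my first push passed over the plate without touching it, because the fingertips are really about 25 mm short of the reported tool point. I saw this in the pictures, backed off and pushed again lower; nothing had moved.
- **Other things on the bench:** I planned the moves to clear the red pointer, and its position in the side pictures did not change. I did not check the other items afterwards.

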